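# Find the dragging index wheel and put it in the repair block

### The arm

A 6-joint arm with a two-finger parallel gripper is mounted at the origin on the work surface. World frame = base frame: x ahead of the robot, y to its left, z up, the work surface at z = 0. Lengths are in m, angles in rad, forces in N, time in s.
With the tool pointing down it reaches from about 0.25 to 0.725 m from the base axis. Payload 4 kg.
Tool frame: the origin (TCP) lies between the finger pads; the fingertips stand 17 mm ahead of it and the grasp point (between the pads) lies 2 mm behind it; z points along the fingers, x is the direction in which the jaws open and shut, and the axes are right-handed (so a half turn about z gives the same grasp; the last joint's range is limited). The gripper opens to 85 mm and grips with 20 to 120 N. Pads are 22 mm wide; open, the fingers measure 114 mm over their backs; the gripper's body (76 mm by 85 mm) begins 54 mm behind the grasp point. The pads swing forward as they close: fully open they stand 13 mm farther back than shut.
Start: joints at [1.113, 0.241, 0.005, 1.335, 0, 1.571], TCP at [0.221, 0.449, 0.217] pointing down, gripper open.
Joint ranges: [-2.72, 2.72], [-1.05, 1.87], [-1.09, 1.28], [-1.99, 2.15], [-1.42, 1.44], [-3.14, 3.14]. Speed limits (rad/s): [2.79, 2.79, 3.14, 3.14, 3.14, 3.14].

### API

Orientations are given as a unit quaternion [x, y, z, w].
In Python, from workcell import telemetry, cams, workorder gives the robot as it stands. The module is installed in compiled form; this text tells all that it offers.
- The arm moves only by the tool apply_moves, never from a script. Its argument "moves" is a list that holds one entry, the list of rows, each a list of 4 numbers: the shift along the tool's x, y, z in mm, then the turn about the tool's z in degrees. A call has exactly 10 rows; each row shifts and turns the pose as measured when the row begins, along the tool's axes as they then stand; what a row does not reach is not made up. A row lasts 1/10 s, in which the tool goes at most 50 mm and 8.59 degrees, less where a joint would pass 70% of its speed; a pose out of reach is approached as far as the arm can. A call with a gripper value outside its range is refused whole. "hand" is the gripper's target within -1 to 1 (fully open at 1, half-way at 0, shut at -1), set as the call begins (left out, the last holds). The fingers move at their own pace and stop on an object; the grip force is fixed at half the most. Time passes only in rows, so rows that do not move let the fingers close, or fill a call up. It gives the time, the measured TCP pose, the force and the opening at its end, in the units of the state.
- telemetry.get_obs(): the state, without advancing time (a new reading comes with each control period).
- cams.camera(name): name is "side" or "top" or "wrist"; returns a dict with "color" (400x640x3 uint8, red, green, blue), "fovy" (degrees; the focal length in pixels is half the picture's height over the tangent of half this angle, whatever the lens; pixels are square), "cx", "cy" (the principal point, pixels), "camera_from_world" (4x4, takes a point from world to camera coordinates). Camera axes: x right, y down, z forward; pixel columns grow to the right and rows downward; lengths in m; the calibration is good to about 2 mm. A picture is of the moment at which its call begins. There is no depth.
- workorder.job_done(): hands the job in, once; it reports no verdict.
The state is a dict: "clock": time; "joint_pos": joint angles; "joint_vel": joint speeds; "tau": joint torques, N m; "eef_pos": TCP position; "tool_rot": TCP orientation; "ft_force": force on the tool from outside, world axes, zero at the start; "ft_torque": the same for the moment, N m; "grip_width": finger opening in m.
Only numpy, scipy, OpenCV 4.12 (cv2) and the standard library are available. Lean on these libraries where they do the work, as an engineer would, in place of code of your own. Each camera call takes 0.05 s, during which the arm holds its last target. There are 200 camera calls.

### The job

Of the three three-armed index wheels in the rail, one has a bad bearing that drags. Leave each unit standing in the rail and gently and slowly push an arm of each wheel a good quarter turn round, leaving it turned, to feel how hard it goes; then lift the dragging unit out by its square head and set it gently down into the square socket of the repair block, upright, fully home, and let go. Leave the two free-running units seated in the rail and everything else where it is.

Things in the scene. Friction and masses are not known exactly. Their poses are not given: they have to be found in the camera images.
- unit_a: Index-wheel unit, one of three alike, in any order. Origin: centre of its foot; z up the axle; x, y square to shank and head. Upward from it: shank 20 mm square, bevelled foot, z 0-28 mm; flange 44 mm across, z 28-38 (its underside rests on rail or block); wheel z 39-55; steel head 18 mm square, z 56-84, fixed to the shank, not turning: lift by it. 0.35 kg.
- wheel_a: Black wheel of unit_a; turns either way without end, stays where left. Origin: on the axle, at its underside. 16 mm thick, hub 36 mm across, 3 arms 15 mm wide, 120 degrees apart, 52 mm long from the axle, one along its x. Pushed slowly (20 mm/s) on an arm 40 mm from the axle, a good wheel yields at about 1 N, the dragging one at 6 to 11 N, more if faster or nearer the axle.
- wheel_a_arm (a point): Point on wheel_a at mid thickness, 45 mm from the axle, near the tip of the arm that lies along the wheel's x.
- unit_b: Index-wheel unit, one of three alike, in any order. Origin: centre of its foot; z up the axle; x, y square to shank and head. Upward from it: shank 20 mm square, bevelled foot, z 0-28 mm; flange 44 mm across, z 28-38 (its underside rests on rail or block); wheel z 39-55; steel head 18 mm square, z 56-84, fixed to the shank, not turning: lift by it. 0.35 kg.
- wheel_b: Black wheel of unit_b; turns either way without end, stays where left. Origin: on the axle, at its underside. 16 mm thick, hub 36 mm across, 3 arms 15 mm wide, 120 degrees apart, 52 mm long from the axle, one along its x. Pushed slowly (20 mm/s) on an arm 40 mm from the axle, a good wheel yields at about 1 N, the dragging one at 6 to 11 N, more if faster or nearer the axle.
- wheel_b_arm (a point): Point on wheel_b at mid thickness, 45 mm from the axle, near the tip of the arm that lies along the wheel's x.
- unit_c: Index-wheel unit, one of three alike, in any order. Origin: centre of its foot; z up the axle; x, y square to shank and head. Upward from it: shank 20 mm square, bevelled foot, z 0-28 mm; flange 44 mm across, z 28-38 (its underside rests on rail or block); wheel z 39-55; steel head 18 mm square, z 56-84, fixed to the shank, not turning: lift by it. 0.35 kg.
- wheel_c: Black wheel of unit_c; turns either way without end, stays where left. Origin: on the axle, at its underside. 16 mm thick, hub 36 mm across, 3 arms 15 mm wide, 120 degrees apart, 52 mm long from the axle, one along its x. Pushed slowly (20 mm/s) on an arm 40 mm from the axle, a good wheel yields at about 1 N, the dragging one at 6 to 11 N, more if faster or nearer the axle.
- wheel_c_arm (a point): Point on wheel_c at mid thickness, 45 mm from the axle, near the tip of the arm that lies along the wheel's x.
- rail: One unit in it drags; its worn bearing also sits 0.06 mm low, far too little to see or measure, and only the rules use that. Fixed aluminium guide rail, 80 x 360 x 34 mm (x, y, z), with three square blind sockets in a row along its y, 135 mm apart, the units standing in them. Origin: centre of the underside.
- repair_socket (a point): Centre of the mouth of the empty square socket in the repair block, at the top face of the block (34 mm above the table); axes square to the socket's sides, z up. The socket is 21.5 mm square, 29 mm deep, bevelled 2 mm at the mouth, takes the shank in any of its four quarter turns.
- repair_block: Fixed steel block 90 x 90 x 34 mm with one empty square socket in the middle of its top. Origin: centre of the underside.
- grease_tin: Bystander, to be left alone: grey tin, 60 mm in diameter, 60 mm high; origin under its centre.
- wrench: Bystander, to be left alone: steel wrench 160 mm long, lying; origin near its middle.
- screwdriver: Bystander, to be left alone: screwdriver 170 mm long, lying; origin near its middle.
- star_knob: Bystander, to be left alone: black five-lobed clamping knob, 54 mm across, 30 mm high with a brass stud up; origin under its centre.
- cup: Bystander, to be left alone: white plastic cup, 70 mm across, 75 mm high; origin under its centre.
- collar: Bystander, to be left alone: steel shaft collar, 40 mm across, 15 mm high; origin under its centre.
- parts_tray: Bystander, to be left alone: grey two-part tray with pins, 100 x 140 x 30 mm; origin under its centre.

How it is judged:
On the way, in this order (a step that is already met when the one before it is completed fails the run):
1. each of the three wheels has been turned well round (its arm tip at least 40 mm from where it started, about 53 degrees) with all three units still standing in the rail (distance of each of wheel_a_arm, wheel_b_arm, wheel_c_arm from where it was at the start of the episode above 0.04 m and distance of each of unit_a, unit_b, unit_c from where it was at the start of the episode below 0.006 m), for 0.1 s.
2. the dragging unit is lifted out of the rail, its foot at least 40 mm above the table (((z of wheel_a in the frame of unit_a below 0.03897 m and height (world z) of unit_a above 0.04 m) or (z of wheel_b in the frame of unit_b below 0.03897 m and height (world z) of unit_b above 0.04 m) or (z of wheel_c in the frame of unit_c below 0.03897 m and height (world z) of unit_c above 0.04 m))), for 0.1 s.
At the end, for the whole second after the job is handed in: The dragging unit stands released and at rest in the repair socket: within 3 mm of centre, foot at least 25.5 mm deep, within 0.05 rad of upright. The other two units are within 6 mm of where they stood in the rail and within 0.06 rad of upright (((z of wheel_a in the frame of unit_a below 0.03897 m and horizontal distance between unit_a and repair_socket below 0.003 m and z of unit_a in the frame of repair_socket below -0.0255 m and angle between unit_a's own z axis and vertical below 0.05 rad and linear speed of unit_a below 0.01 m/s) or (z of wheel_b in the frame of unit_b below 0.03897 m and horizontal distance between unit_b and repair_socket below 0.003 m and z of unit_b in the frame of repair_socket below -0.0255 m and angle between unit_b's own z axis and vertical below 0.05 rad and linear speed of unit_b below 0.01 m/s) or (z of wheel_c in the frame of unit_c below 0.03897 m and horizontal distance between unit_c and repair_socket below 0.003 m and z of unit_c in the frame of repair_socket below -0.0255 m and angle between unit_c's own z axis and vertical below 0.05 rad and linear speed of unit_c below 0.01 m/s)) and (z of wheel_a in the frame of unit_a below 0.03897 m or (distance of unit_a from where it was at the start of the episode below 0.006 m and angle between unit_a's own z axis and vertical below 0.06 rad)) and (z of wheel_b in the frame of unit_b below 0.03897 m or (distance of unit_b from where it was at the start of the episode below 0.006 m and angle between unit_b's own z axis and vertical below 0.06 rad)) and (z of wheel_c in the frame of unit_c below 0.03897 m or (distance of unit_c from where it was at the start of the episode below 0.006 m and angle between unit_c's own z axis and vertical below 0.06 rad))); the robot touches nothing.
It fails at once if a wheel is pushed or struck by the fingers with more than 20 N (contact force between the fingers and wheel_a above 20 N or contact force between the fingers and wheel_b above 20 N or contact force between the fingers and wheel_c above 20 N).
It fails at once if more than 40 N bears on the repair block (forced in or dropped) (contact force between repair_block and anything else above 40 N).
It fails at once if a free-running unit is pulled up or pushed out of the rail by more than 10 mm ((not (z of wheel_a in the frame of unit_a below 0.03897 m) and distance of unit_a from where it was at the start of the episode above 0.01 m) or (not (z of wheel_b in the frame of unit_b below 0.03897 m) and distance of unit_b from where it was at the start of the episode above 0.01 m) or (not (z of wheel_c in the frame of unit_c below 0.03897 m) and distance of unit_c from where it was at the start of the episode above 0.01 m)).
It fails at once if a bystander is moved by more than 25 mm (distance of any of grease_tin, wrench, screwdriver, star_knob, cup, collar, parts_tray from where it was at the start of the episode above 0.025 m).
It also fails if it takes over 72 s, if anything falls off the work surface, if the arm or the gripper's body presses on something with over 40 N, if the wrist force passes 120 N, or if a joint passes its speed limit or range.

## Working session

There is one attempt and no reset: what is moved stays moved. The work goes in short steps, Python scripts to look and compute and a tool call to move; the robot and the scene stay as the last step left them, time stands still between calls to the robot, and variables do not carry over. Pictures are saved under pics/ and viewed, about 8 in all and at most 12, crops included, and the job is handed in when it is done.

Besides the shell and the picture viewer there is one more tool, called after "Request:" by a JSON object that holds its "op" and its "data". apply_moves: Moves the arm, as the interface text tells. Its arguments: {"type":"object","properties":{"moves":{"type":"array"},"hand":{"type":"number"}},"required":["moves"]}

```bash
mkdir -p pics; cat > h.py <<'E'
import numpy as np, cv2, json
from workcell import telemetry, cams, workorder
def snap(n,f):
    c=cams.camera(n); cv2.imwrite('pics/'+f+'.png',c['color'][:,:,::-1])
    np.savez('pics/'+f+'.npz',T=c['camera_from_world'],fovy=c['fovy'],cx=c['cx'],cy=c['cy'],color=c['color']); 
def unproj(f,u,v,z):
    d=np.load('pics/'+f+'.npz'); T=d['T']; fl=200/np.tan(np.radians(float(d['fovy']))/2)
    r=T[:3,:3].T@np.array([(u-d['cx'])/fl,(v-d['cy'])/fl,1]); o=-T[:3,:3].T@T[:3,3]
    return o+r*(z-o[2])/r[2]
def proj(f,p):
    d=np.load('pics/'+f+'.npz'); T=d['T']; fl=200/np.tan(np.radians(float(d['fovy']))/2)
    q=T[:3,:3]@np.asarray(p)+T[:3,3]; return np.array([q[0]/q[2]*fl+d['cx'],q[1]/q[2]*fl+d['cy']])
E
python3 - <<'E'
from h import *
snap('top','t0');snap('side','s0');
o=telemetry.get_obs(); print(o)
d=np.load('pics/t0.npz');print(d['T'],d['fovy'],d['cx'],d['cy'])
E
```

```text
{'clock': 0.1, 'joint_pos': array([1.11296730e+00, 2.41333660e-01, 3.84347658e-03, 1.33521989e+00,
       5.13735453e-07, 1.57080039e+00]), 'joint_vel': array([ 0.0002122 , -0.00077071,  0.0034416 ,  0.00078749,  0.0009491 ,
       -0.00123334]), 'tau': array([-4.05349356e-04, -3.73135900e+01,  2.53010666e+01,  1.08670117e-02,
       -3.03815375e-05,  4.15403179e-06]), 'eef_pos': array([0.22073152, 0.44796082, 0.2159981 ]), 'tool_rot': array([ 8.49118391e-01,  5.28201706e-01, -8.12632422e-04,  5.05207352e-04]), 'ft_force': array([-0.29596906, -0.81158118,  0.29279962]), 'ft_torque': array([-0.01587821, -0.01946128, -0.01821909]), 'grip_width': 0.08516496872368604}
[[-0.01146529 -0.99962345 -0.02493004 -0.02760884]
 [-0.98140876  0.01602626 -0.191259    0.5557428 ]
 [ 0.19158651  0.02227372 -0.98122296  0.91669801]
 [ 0.          0.          0.          1.        ]] 52.428856732049404 317.73342337323817 200.7390057685292
```

View pics/t0.png

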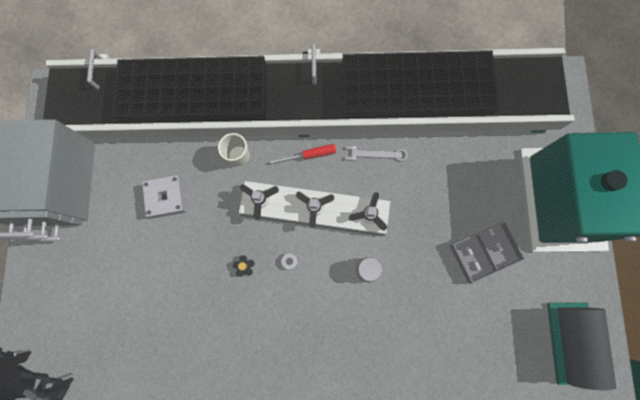

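View pics/s0.png

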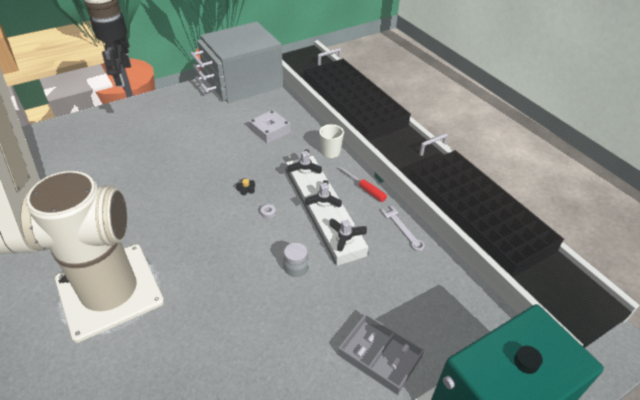

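The top view shows the units near (258,197), (313,205) and (371,212), and the repair block at (162,196). I'll enlarge that area.

```bash
python3 - <<'E'
from h import *
d=np.load('pics/t0.npz');im=d['color'][165:245,135:400,::-1]
cv2.imwrite('pics/t0c.png',cv2.resize(im,None,fx=3,fy=3,interpolation=cv2.INTER_CUBIC))
for n,u,v,z in [('a',258,196,.09),('b',313,205,.09),('c',371,212,.09),('blk',162,196,.034),('railL',243,194,.034),('r',388,216,.034),('cup',233,150,.07),('knob',242,266,0.03)]: print(n,unproj('t0',u,v,z).round(4))
E
```

```text
a [0.5615 0.1017 0.09  ]
b [ 0.5384 -0.0252  0.09  ]
c [ 0.52   -0.1571  0.09  ]
blk [0.5773 0.3491 0.034 ]
railL [0.5789 0.1485 0.034 ]
r [ 0.5189 -0.2037  0.034 ]
cup [0.6804 0.1678 0.07  ]
knob [0.4044 0.1475 0.03  ]
```

View pics/t0c.png

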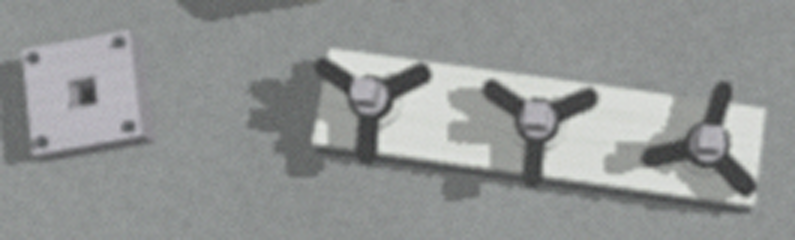

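The crop shows the head tops at crop pixels (370,92), (537,115) and (710,140), and the socket at (83,92). The arm tips are also readable. Next I'll compute arm angles and push starts.

```bash
cat >> h.py <<'E'
def state():
    o=telemetry.get_obs(); R=__import__('scipy.spatial.transform',fromlist=['Rotation']).Rotation.from_quat(o['tool_rot']).as_matrix()
    return o,R
def delta(x,y,z,yaw):
    o,R=state(); d=R.T@(np.array([x,y,z])-o['eef_pos'])*1000
    cy=np.degrees(np.arctan2(R[1,0],R[0,0])); t=-(yaw-cy); t=(t+180)%360-180
    print('clock',round(o['clock'],2),'pos',o['eef_pos'].round(4),'yaw',cy.round(2),'d_tool',d.round(1),'turn',round(t,1),'world d',((np.array([x,y,z])-o['eef_pos'])*1000).round(1))
E
python3 - <<'E'
from h import *
c=lambda x,y,z:unproj('t0',135+x/3,165+y/3,z)
tips={'a':((370,92),[(325,66),(424,72),(367,155)]),'b':((537,113),[(489,88),(592,97),(533,178)]),'c':((710,138),[(724,90),(648,156),(748,187)])}
C={}
for n,(h,t) in tips.items():
    p=c(*h,.090); C[n]=p; print(n,p.round(4))
    for q in t:
        r=c(*q,.061)-p; print('  ',q,np.degrees(np.arctan2(r[1],r[0])).round(1),np.hypot(*r[:2]).round(4))
print('sock',c(83,92,.034).round(4)); 
for q in [(24,50),(128,32),(148,136),(35,155)]: print('blk',c(*q,.034).round(4))
for q in [(328,50),(765,107),(752,207),(313,144)]: print('rail',c(*q,.034).round(4))
E
```

```text
a [0.5623 0.101  0.09  ]
   (325, 66) 56.0 0.05
   (424, 72) -60.2 0.0436
   (367, 155) 171.6 0.045
b [ 0.5438 -0.0275  0.09  ]
   (489, 88) 55.9 0.0469
   (592, 97) -67.5 0.0462
   (533, 178) 174.4 0.0463
c [ 0.5223 -0.1587  0.09  ]
   (724, 90) -20.0 0.0458
   (648, 156) 100.7 0.0464
   (748, 187) -137.6 0.0463
sock [0.5781 0.3475 0.034 ]
blk [0.6145 0.3991 0.034 ]
blk [0.6283 0.313  0.034 ]
blk [0.5405 0.2917 0.034 ]
blk [0.5262 0.3837 0.034 ]
rail [0.61   0.1459 0.034 ]
rail [ 0.5564 -0.2102  0.034 ]
rail [ 0.4755 -0.1962  0.034 ]
rail [0.5318 0.1563 0.034 ]
```

Request:
{"op": "apply_moves", "data": {"hand": -1, "moves": [[[-20, 43, 8, 0], [-20, 43, 8, 0], [-20, 43, 8, 0], [-20, 43, 8, 0], [-20, 43, 8, 0], [-20, 43, 8, 0], [-20, 43, 8, 0], [-20, 43, 8, 0], [-20, 43, 8, 0], [-20, 43, 8, 0]]]}}

```text
clock: 1.1
eef_pos: [0.5257, 0.0722, 0.1299]
tool_rot: [0.845, 0.535, -0.002, -0.001]
ft_force: [0.9, 1.4, -0.1]
grip_width: 0.0003
```

```bash
python3 - <<'E'
from h import *
delta(.519,.080,.069,86); snap('wrist','w1')
E
```

```text
clock 1.1 pos [0.5257 0.0722 0.1299] yaw 64.67 d_tool [ 4.3 -9.2 60.9] turn -21.3 world d [ -6.7   7.8 -60.9]
```

View pics/w1.png

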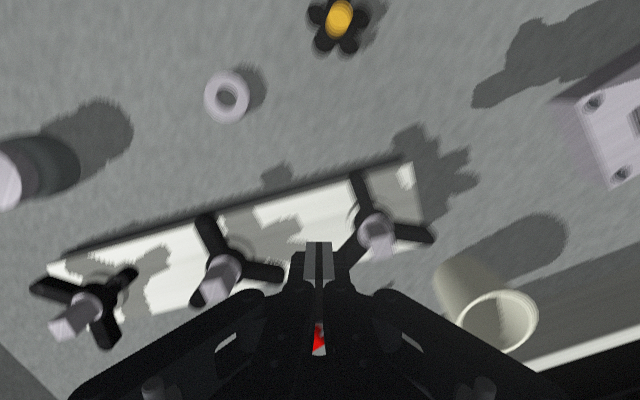

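The wrist view shows unit a's head near (379,245), b's near (213,290) and c's near (76,323). The closed fingers are at (318,265).

```bash
python3 - <<'E'
from h import *
for n,u,v in [('a',380,246),('b',213,291),('c',70,325)]: print(n,unproj('w1',u,v,.09).round(4), proj('w1',{'a':(.564,.105,.09),'b':(.5436,-.027,.09),'c':(.5235,-.16,.09)}[n]).round(0))
im=np.load('pics/w1.npz')['color'][180:360,20:440,::-1]
cv2.imwrite('pics/w1c.png',cv2.resize(im,None,fx=1.9,fy=1.9,interpolation=cv2.INTER_CUBIC))
E
```

```text
a [0.5652 0.1038 0.09  ] [381. 244.]
b [ 0.5461 -0.0283  0.09  ] [213. 288.]
c [ 0.5243 -0.1507  0.09  ] [ 60. 328.]
```

View pics/w1c.png

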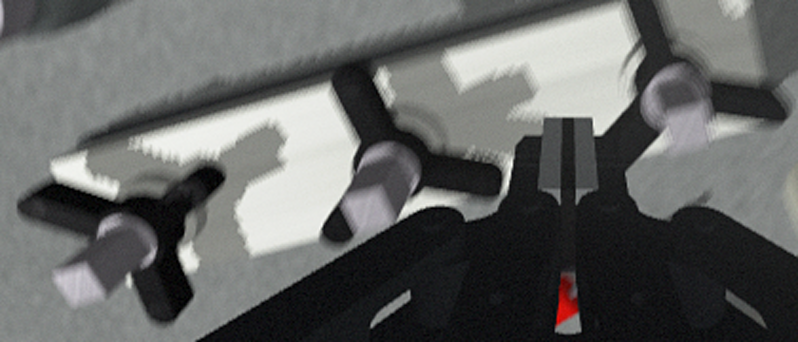

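Request:
{"op": "apply_moves", "data": {"moves": [[[4.3, -9.2, 0, 0], [0, 0, 0, -7.1], [0, 0, 5, -7.1], [0, 0, 8, -7.1], [0, 0, 10, 0], [0, 0, 10, 0], [0, 0, 10, 0], [0, 0, 10, 0], [0, 0, 6, 0], [0, 0, 2, 0]]]}}

```text
clock: 2.15
eef_pos: [0.5174, 0.0754, 0.0598]
tool_rot: [0.732, 0.681, -0.006, -0.002]
ft_force: [-1.4, 0.6, -0.0]
grip_width: -0.0002
```

```bash
python3 - <<'E'
from h import *
delta(.519,.080,.069,86); print(telemetry.get_obs()['ft_force'])
E
```

```text
clock 2.15 pos [0.5174 0.0754 0.0598] yaw 85.9 d_tool [ 4.6  1.1 -9.3] turn -0.1 world d [1.6 4.6 9.2]
[-1.41718342  0.58617845 -0.02666787]
```

Request:
{"op": "apply_moves", "data": {"moves": [[[0, 0, -5, 0], [0, 0, -4, 0], [2, 0, 0, 0], [2, 0, 0, 0], [2, 0, 0, 0], [2, 0, 0, 0], [2, -1, 0, 2.7], [2, -1, 0, 2.7], [2, -1, 0, 2.7], [2, -1, 0, 2.7]]]}}

```text
clock: 3.15
eef_pos: [0.5171, 0.0934, 0.0711]
tool_rot: [0.795, 0.606, -0.004, -0.0]
ft_force: [0.6, 0.1, -0.5]
grip_width: 0.0002
```

```bash
cat >> h.py <<'E'
A={'a':(.5648,.1048),'b':(.5445,-.0275),'c':(.5235,-.160)}
def st(n):
    o,R=state(); r=R[:2,:2].T@(np.array(A[n])-o['eef_pos'][:2])*1000
    print(round(o['clock'],2),'z',o['eef_pos'][2].round(4),'yaw',np.degrees(np.arctan2(R[1,0],R[0,0])).round(1),'axle in tool xy',r.round(1),'F tool',(R.T@o['ft_force']).round(2),'M',o['ft_torque'].round(2))
E
python3 -c "
from h import *
st('a')"
```

```text
3.15 z 0.0711 yaw 74.6 axle in tool xy [23.7 43. ] F tool [0.25 0.52 0.53] M [0.   0.04 0.01]
```

Request:
{"op": "apply_moves", "data": {"moves": [[[2, -1, 0.5, 2.7], [2, -1, 0.5, 2.7], [2, -1, 0.5, 2.7], [2, -1, 0, 2.7], [2, -1, 0, 2.7], [2, -1, 0, 2.7], [2, -1, 0, 2.7], [2, -1, 0, 2.7], [2, -1, 0, 2.7], [2, -1, 0, 2.7]]]}}

```text
clock: 4.15
eef_pos: [0.5172, 0.1183, 0.0693]
tool_rot: [0.919, 0.395, -0.004, 0.0]
ft_force: [0.1, 0.4, 0.1]
grip_width: 0.0001
```

```bash
python3 -c "
from h import *
st('a')"
```

```text
4.15 z 0.0693 yaw 46.5 axle in tool xy [23.  43.9] F tool [ 0.33 -0.18 -0.13] M [ 0.05 -0.01  0.06]
```

```bash
python3 - <<'E'
from h import *
snap('wrist','w2'); im=np.load('pics/w2.npz')['color'][120:360,180:480,::-1]
cv2.imwrite('pics/w2c.png',cv2.resize(im,None,fx=2,fy=2,interpolation=cv2.INTER_CUBIC))
E
```

```text
(no output)
```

View pics/w2c.png

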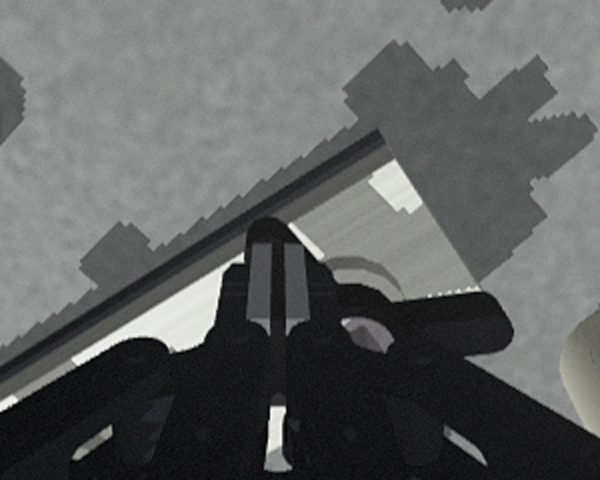

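```bash
python3 - <<'E'
from h import *
o,R=state(); p=o['eef_pos']
f=lambda q:((proj('w2',q)-[180,120])*2).round(0)
for dx in(-14,0,14):
  for dy in (-11,11):
    for dz in (17,): print('tip',dx,dy,dz,f(p+R@np.array([dx,dy,dz])/1000))
a=A['a']
for al in (176,56,140,20):
  t=np.radians(al); print(al,[f((a[0]+r*np.cos(t),a[1]+r*np.sin(t),.061)) for r in (.03,.052)])
print('axle',f((*a,.061)),f((*a,.09)))
E
```

```text
tip -14 -11 17 [233. 191.]
tip -14 11 17 [235. 254.]
tip 0 -11 17 [278. 191.]
tip 0 11 17 [277. 254.]
tip 14 -11 17 [322. 191.]
tip 14 11 17 [320. 254.]
176 [array([289., 295.]), array([244., 246.])]
56 [array([437., 344.]), array([505., 335.])]
140 [array([344., 276.]), array([342., 212.])]
20 [array([425., 390.]), array([480., 414.])]
axle [346. 356.] [357. 421.]
```

```bash
python3 - <<'E'
from h import *
o,R=state(); p=o['eef_pos']
f=lambda q:((proj('w2',q)-[180,120])*2).round(0)
for dy in (-11,0,11):
    for dz in (-20,-10,0,10,17,30): print(dy,dz,f(p+R@np.array([0,dy,dz])/1000),end=' ')
    print()
d=np.load('pics/w2.npz'); T=d['T']; c=-T[:3,:3].T@T[:3,3]; print('cam in tool mm',(R.T@(c-p)*1000).round(1),'axes in tool',(R.T@T[:3,:3].T).round(2).tolist(), d['fovy'])
for n,(u,v) in {'tipblack':(275,222),'armR':(512,322),'railcorner':(380,130),'rail2':(395,160)}.items(): print(n,unproj('w2',180+u/2,120+v/2,.061).round(4),unproj('w2',180+u/2,120+v/2,.034).round(4))
E
```

```text
-11 -20 [278. 245.] -11 -10 [278. 228.] -11 0 [278. 213.] -11 10 [278. 200.] -11 17 [278. 191.] -11 30 [278. 176.] 
0 -20 [278. 283.] 0 -10 [278. 264.] 0 0 [278. 248.] 0 10 [278. 233.] 0 17 [278. 223.] 0 30 [277. 207.] 
11 -20 [278. 319.] 11 -10 [278. 299.] 11 0 [278. 281.] 11 10 [278. 264.] 11 17 [277. 254.] 11 30 [277. 236.] 
cam in tool mm [  -0.4  -81.5 -156.9] axes in tool [[1.0, 0.0, 0.0], [-0.0, 0.95, 0.32], [-0.0, -0.32, 0.95]] 67.78251260503353
tipblack [0.5135 0.121  0.061 ] [0.5224 0.1122 0.034 ]
armR [0.5914 0.1524 0.061 ] [0.613  0.1487 0.034 ]
railcorner [0.5132 0.1631 0.061 ] [0.522  0.1612 0.034 ]
rail2 [0.5232 0.1604 0.061 ] [0.5337 0.158  0.034 ]
```

The wrist crop shows the arm tip near (270,220), apparently under the fingers, and no force was felt. I'll check the fingertip height from the side camera.

```bash
python3 - <<'E'
from h import *
snap('side','s2'); snap('top','t2')
o,R=state(); p=o['eef_pos']; a=A['a']
q=proj('s2',p); print(q); x0,y0=int(q[0])-70,int(q[1])-60
im=np.load('pics/s2.npz')['color'][y0:y0+100,x0:x0+140,::-1]
q2=proj('t2',p); x1,y1=int(q2[0])-50,int(q2[1])-50
im2=np.load('pics/t2.npz')['color'][y1:y1+100,x1:x1+100,::-1]
cv2.imwrite('pics/s2c.png',np.hstack([cv2.resize(im,(560,400),interpolation=cv2.INTER_CUBIC),cv2.resize(im2,(240,240),interpolation=cv2.INTER_CUBIC) if 0 else np.pad(cv2.resize(im2,(240,240),interpolation=cv2.INTER_CUBIC),((0,160),(0,0),(0,0)))]))
f=lambda r:((proj('s2',r)-[x0,y0])*4).round(0)
print('tcp',f(p),'tip17',f(p+R@[0,0,.017]),'head top a',f((*a,.09)),'wheelctr',f((*a,.061)))
for al in(176,165,136,56): t=np.radians(al); print(al,f((a[0]+.052*np.cos(t),a[1]+.052*np.sin(t),.061)))
E
```

```text
[287.06313719 161.95149862]
tcp [280. 244.] tip17 [281. 263.] head top a [352. 208.] wheelctr [352. 242.]
176 [282. 264.]
165 [277. 254.]
136 [278. 229.]
56 [358. 193.]
```

View pics/s2c.png

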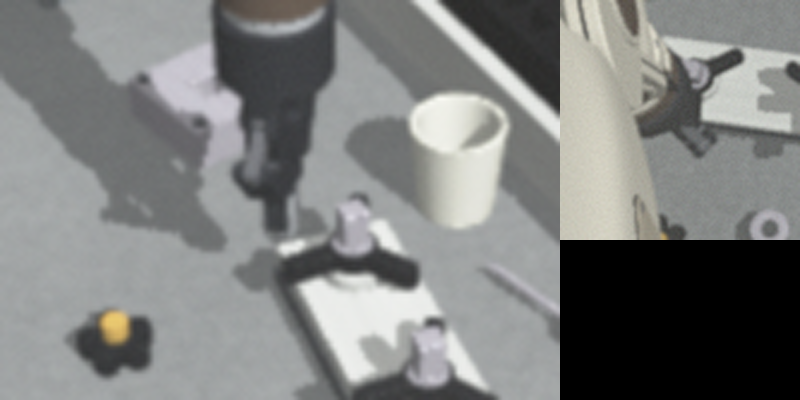

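The side view shows the tips around (270,232), about 25 mm higher than the interface text implies. The wheel's arm still points at (285,270), so it hasn't turned. I'll go back to the start side and descend until the tips sit at wheel height.

Request:
{"op": "apply_moves", "data": {"moves": [[[-13, 14, 0, 0], [-13, 14, 0, 0], [0, 0, 0, -7.9], [0, 0, 0, -7.9], [0, 0, 0, -7.9], [0, 0, 0, -7.9], [0, 0, 0, -7.9], [0, 0, 7, 0], [0, 0, 7, 0], [0, 0, 0, 0]]]}}

```text
clock: 5.3
eef_pos: [0.5193, 0.0779, 0.0541]
tool_rot: [0.719, 0.695, -0.004, -0.001]
ft_force: [-0.0, -0.3, -0.4]
grip_width: -0.0001
```

```bash
python3 - <<'E'
from h import *
st('a'); delta(.519,.080,.040,86); snap('side','s3')
o,R=state(); p=o['eef_pos']
q=proj('s3',p); x0,y0=int(q[0])-50,int(q[1])-50
im=np.load('pics/s3.npz')['color'][y0:y0+75,x0:x0+100,::-1]
cv2.imwrite('pics/s3c.png',cv2.resize(im,None,fx=7,fy=7,interpolation=cv2.INTER_CUBIC))
for dz in (-20,-10,0,17): print(dz,[((proj('s3',p+R@[x,0,dz/1e3])-[x0,y0])*7).round(0) for x in (-.009,0,.009)])
E
```

```text
5.3 z 0.0541 yaw 88.0 axle in tool xy [28.5 44.6] F tool [-0.32 -0.03  0.4 ] M [-0.    0.    0.04]
clock 5.3 pos [0.5193 0.0779 0.0541] yaw 88.01 d_tool [ 2.2 -0.2 14.1] turn 2.0 world d [ -0.3   2.1 -14.1]
-20 [array([362., 328.]), array([351., 314.]), array([340., 300.])]
-10 [array([362., 348.]), array([351., 334.]), array([340., 320.])]
0 [array([362., 368.]), array([352., 354.]), array([341., 340.])]
17 [array([363., 401.]), array([352., 387.]), array([342., 373.])]
```

View pics/s3c.png

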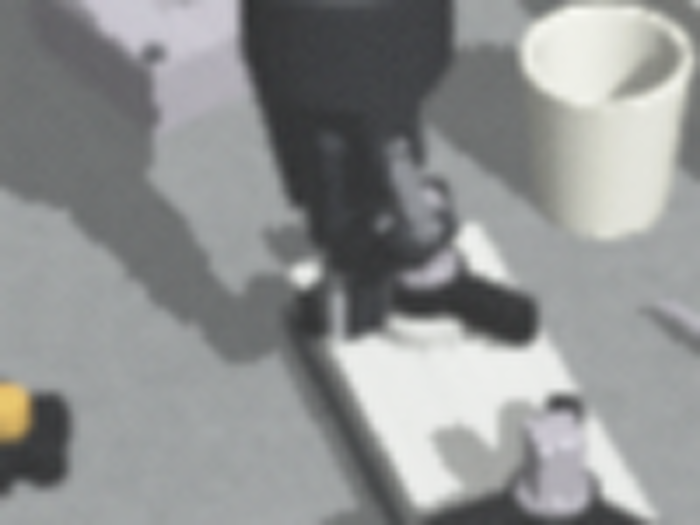

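The side crop shows the tip at about (360,335), which puts the true fingertip about 10 mm behind the reported TCP. I need TCP z ≈ 0.040.

Request:
{"op": "apply_moves", "data": {"moves": [[[0, 0, 6, 0], [0, 0, 5, 0], [0, 0, 3, 0], [2.5, 0, 0, 0], [2.5, 0, 0, 0], [2.5, 0, 0, 0], [2, 0, 0, 0], [2, 0, 0, 0], [2, -0.8, 0, 2.7], [2, -0.8, 0, 2.7]]]}}

```text
clock: 6.35
eef_pos: [0.5188, 0.0946, 0.0395]
tool_rot: [0.753, 0.658, -0.004, -0.0]
ft_force: [-0.2, -0.9, 0.5]
grip_width: -0.0003
```

```bash
python3 -c "
from h import *
st('a')"
```

```text
6.35 z 0.0395 yaw 82.3 axle in tool xy [16.2 44.2] F tool [-0.93 -0.09 -0.54] M [-0.17  0.06  0.01]
```

Request:
{"op": "apply_moves", "data": {"moves": [[[2, -0.8, 0, 2.7], [2, -0.8, 0, 2.7], [2, -0.8, 0, 2.7], [2, -0.8, 0, 2.7], [2, -0.8, 0, 2.7], [2, -0.8, 0, 2.7], [2, -0.8, 0, 2.7], [2, -0.8, 0, 2.7], [2, -0.8, 0, 2.7], [2, -0.8, 0, 2.7]]]}}

```text
clock: 7.35
eef_pos: [0.5168, 0.1152, 0.0397]
tool_rot: [0.891, 0.455, -0.006, 0.003]
ft_force: [-1.6, -0.9, 0.7]
grip_width: -0.0003
```

```bash
python3 -c "
from h import *
st('a')"
```

```text
7.35 z 0.0397 yaw 54.1 axle in tool xy [19.7 45. ] F tool [-1.66 -0.75 -0.63] M [-0.18  0.04 -0.02]
```

Request:
{"op": "apply_moves", "data": {"moves": [[[2.5, -0.8, 0, 2.3], [2.5, -0.8, 0, 2.3], [2.5, -0.8, 0, 2.3], [2.5, -0.8, 0, 2.3], [2.5, -0.8, 0, 2.7], [2.5, -0.8, 0, 2.7], [2.5, -0.8, 0, 2.7], [2.5, -0.8, 0, 2.7], [2.5, -0.8, 0, 2.7], [2.5, -0.8, 0, 2.7]]]}}

```text
clock: 8.35
eef_pos: [0.5275, 0.1375, 0.0396]
tool_rot: [0.971, 0.238, -0.008, 0.007]
ft_force: [-1.1, 0.3, 0.5]
grip_width: -0.0001
```

```bash
python3 -c "
from h import *
st('a')"
```

```text
8.35 z 0.0396 yaw 27.6 axle in tool xy [17.9 46.3] F tool [-0.86 -0.74 -0.47] M [-0.1   0.15  0.01]
```

Request:
{"op": "apply_moves", "data": {"moves": [[[2.3, -0.8, 0, 2.7], [2.3, -0.8, 0, 2.7], [2.3, -0.8, 0, 2.7], [2.3, -0.8, 0, 2.7], [2.3, -0.8, 0, 2.7], [2.3, -0.8, 0, 2.7], [2.3, -0.8, 0, 2.7], [2.3, -0.8, 0, 2.7], [2.3, -0.8, 0, 2.7], [2.3, -0.8, 0, 2.7]]]}}

```text
clock: 9.35
eef_pos: [0.5451, 0.1512, 0.0396]
tool_rot: [1.0, -0.005, -0.008, 0.011]
ft_force: [-0.9, -0.1, -0.5]
grip_width: 0.0004
```

```bash
python3 -c "
from h import *
st('a')"
```

```text
9.35 z 0.0396 yaw -0.6 axle in tool xy [20.2 46.2] F tool [-0.92  0.09  0.49] M [-0.06  0.14  0.01]
```

Request:
{"op": "apply_moves", "data": {"moves": [[[2.3, -0.8, 0, 2.7], [2.3, -0.8, 0, 2.7], [2.3, -0.8, 0, 2.7], [2.3, -0.8, 0, 2.7], [-6, 0, 0, 0], [0, 0, -15, 0], [0, 0, -20, 0], [0, 0, -15, 0], [0, 0, 0, 8], [0, 0, 0, 8]]]}}

```text
clock: 10.35
eef_pos: [0.5453, 0.1577, 0.0911]
tool_rot: [0.97, -0.241, -0.008, 0.013]
ft_force: [-0.7, -0.3, 0.1]
grip_width: -0.0001
```

```bash
python3 -c "
from h import *
st('a'); delta(.5898,-.006,.04,-36)"
```

```text
10.35 z 0.0911 yaw -27.9 axle in tool xy [42.  37.6] F tool [-0.48  0.64 -0.03] M [ 0.02  0.03 -0.03]
clock 10.35 pos [0.5453 0.1577 0.0911] yaw -27.95 d_tool [116.4 122.2  53.8] turn 8.1 world d [  44.5 -163.7  -51.1]
```

Request:
{"op": "apply_moves", "data": {"moves": [[[0, 0, -12, 0], [20, 20, 0, 0], [25, 26, 0, 0], [25, 26, 0, 0], [25, 26, 0, 0], [21, 23, 0, 0], [0, 0, 0, 8], [0, 0, 12, 0], [0, 0, 15, 0], [0, 0, 0, 0]]]}}

```text
clock: 11.35
eef_pos: [0.5942, -0.0063, 0.0854]
tool_rot: [0.957, -0.289, -0.004, 0.012]
ft_force: [-0.5, 0.5, -0.9]
grip_width: 0.0004
```

```bash
python3 -c "
from h import *
st('b'); delta(.5898,-.006,.04,-36)"
```

```text
11.35 z 0.0854 yaw -33.6 axle in tool xy [-29.7  45.1] F tool [-0.67 -0.15  0.93] M [ 0.02  0.01 -0.  ]
clock 11.35 pos [ 0.5942 -0.0063  0.0854] yaw -33.62 d_tool [-3.8  1.  45.5] turn 2.4 world d [ -4.4   0.3 -45.4]
```

Request:
{"op": "apply_moves", "data": {"moves": [[[0, 0, 15, 0], [0, 0, 15, 0], [0, 0, 10, 0], [0, 0, 4, 0], [-2.5, 0, 0, 0], [-2.5, 0, 0, 0], [-2.5, 0, 0, 0], [-2, 0, 0, 0], [-2, 0, 0, 0], [-2, 0, 0, 0]]]}}

```text
clock: 12.35
eef_pos: [0.5825, 0.0041, 0.0437]
tool_rot: [0.96, -0.279, -0.002, 0.012]
ft_force: [0.3, -0.3, 0.3]
grip_width: -0.0001
```

```bash
python3 -c "
from h import *
st('b')"
```

```text
12.35 z 0.0437 yaw -32.4 axle in tool xy [-15.1  47.1] F tool [ 0.46  0.08 -0.3 ] M [-0.02 -0.08  0.03]
```

Request:
{"op": "apply_moves", "data": {"moves": [[[-2, 0, 2, -2.3], [-2.2, 0, 1.5, -2.3], [-2.2, -0.5, 0, -2.5], [-2.2, -0.5, 0, -2.5], [-2.2, -0.5, 0, -2.5], [-2.2, -0.5, 0, -2.5], [-2.2, -0.5, 0, -2.5], [-2.2, -0.5, 0, -2.5], [-2.2, -0.5, 0, -2.5], [-2.2, -0.5, 0, -2.5]]]}}

```text
clock: 13.35
eef_pos: [0.5681, 0.0157, 0.0433]
tool_rot: [0.998, -0.06, 0.002, 0.011]
ft_force: [0.3, 0.1, -1.4]
grip_width: 0.0003
```

```bash
python3 -c "
from h import *
st('b')"
```

```text
13.35 z 0.0433 yaw -6.9 axle in tool xy [-18.3  45.7] F tool [ 0.31 -0.17  1.39] M [ 0.05 -0.15 -0.08]
```

Request:
{"op": "apply_moves", "data": {"moves": [[[-2.4, -0.5, 1.5, -2.5], [-2.4, -0.5, 1.5, -2.5], [-2.4, -0.5, 0.5, -2.5], [-2.4, -0.5, 0, -2.5], [-2.4, -0.5, 0, -2.5], [-2.4, -0.5, 0, -2.5], [-2.4, -0.5, 0, -2.5], [-2.4, -0.5, 0, -2.5], [-2.4, -0.5, 0, -2.5], [-2.4, -0.5, 0, -2.5]]]}}

```text
clock: 14.35
eef_pos: [0.5491, 0.0206, 0.0432]
tool_rot: [0.986, 0.167, 0.007, 0.01]
ft_force: [0.9, 0.9, -0.4]
grip_width: -0.0
```

```bash
python3 -c "
from h import *
st('b')"
```

```text
14.35 z 0.0432 yaw 19.3 axle in tool xy [-20.3  43.9] F tool [ 1.11 -0.55  0.39] M [ 0.18 -0.1  -0.05]
```

Request:
{"op": "apply_moves", "data": {"moves": [[[-2.4, -0.5, 0.5, -2.5], [-2.4, -0.5, 0.5, -2.5], [-2.4, -0.5, 0.5, -2.5], [-2.4, -0.5, 0, -2.5], [-2.4, -0.5, 0, -2.5], [-2.4, -0.5, 0, -2.5], [-2.4, -0.5, 0, -2.5], [-2.4, -0.5, 0, -2.5], [-2.4, -0.5, 0, -2.5], [-2.4, -0.5, 0, -2.5]]]}}

```text
clock: 15.35
eef_pos: [0.5295, 0.0167, 0.0446]
tool_rot: [0.922, 0.387, 0.012, 0.01]
ft_force: [0.2, 1.1, 0.2]
grip_width: -0.0002
```

```bash
python3 - <<'E'
from h import *
st('b'); snap('side','s4'); snap('top','t4')
b=A['b']; q=proj('s4',(*b,.06)); x0,y0=int(q[0])-50,int(q[1])-45
im=np.load('pics/s4.npz')['color'][y0:y0+75,x0-20:x0+80,::-1]
q2=proj('t4',(*b,.06)); x1,y1=int(q2[0])-75,int(q2[1])-38
im2=np.load('pics/t4.npz')['color'][y1:y1+75,x1:x1+100,::-1]
cv2.imwrite('pics/s4c.png',np.hstack([cv2.resize(i,None,fx=4,fy=4,interpolation=cv2.INTER_CUBIC) for i in (im,im2)]))
E
```

```text
15.35 z 0.0446 yaw 45.5 axle in tool xy [-21.   41.7] F tool [ 0.9  -0.66 -0.22] M [0.25 0.03 0.03]
```

View pics/s4c.png

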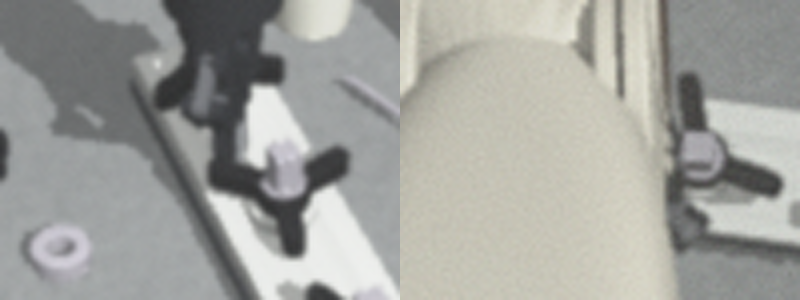

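The side crop shows wheel b's pushed arm at (215,175) with the finger against it, turned about 70° at roughly 1 N. I'll finish its quarter turn.

Request:
{"op": "apply_moves", "data": {"moves": [[[-2.4, 0, 1, -2.5], [-2.4, 0, 1, -2.5], [-2.4, 0, 0.7, -2.5], [-2.4, -0.3, 0.5, -2.5], [-2.4, -0.5, 0.5, -2.5], [-2.4, -0.5, 0.5, -2.5], [-2.4, -0.5, 0, -2.5], [-2.4, -0.5, 0, -2.5], [-2.4, -0.5, 0, -2.5], [6, 0, 0, 0]]]}}

```text
clock: 16.45
eef_pos: [0.5185, 0.0081, 0.0422]
tool_rot: [0.828, 0.56, 0.013, 0.011]
ft_force: [0.4, -0.5, -0.0]
grip_width: -0.0001
```

```bash
python3 - <<'E'
from h import *
st('b')
t=np.radians(221); c=A['c']; x=c[0]+.044*np.cos(t)-.026*np.sin(t); y=c[1]+.044*np.sin(t)+.026*np.cos(t)
print(x,y); delta(x,y,.041,131)
E
```

```text
16.45 z 0.0422 yaw 68.2 axle in tool xy [-23.4  37.4] F tool [-0.29  0.54  0.05] M [ 0.02  0.12 -0.  ]
0.5073503132239512 -0.20848904636137439
clock 16.45 pos [0.5185 0.0081 0.0422] yaw 68.18 d_tool [-205.2   70.1    1.8] turn -62.8 world d [ -11.1 -216.6   -1.2]
```

Request:
{"op": "apply_moves", "data": {"moves": [[[0, 0, -20, 0], [0, 0, -22, 0], [0, 0, -20, 0], [-40, 14, 0, 0], [-42, 14, 0, 0], [-42, 14, 0, 0], [-42, 14, 0, 0], [-39, 14, 0, 0], [0, 0, 0, -7.9], [0, 0, 0, -7.9]]]}}

```text
clock: 17.45
eef_pos: [0.5103, -0.2127, 0.1099]
tool_rot: [0.744, 0.668, 0.013, 0.017]
ft_force: [-0.2, 0.4, -0.7]
grip_width: -0.0002
```

Request:
{"op": "apply_moves", "data": {"moves": [[[0, 0, 0, -7.9], [0, 0, 0, -7.9], [0, 0, 0, -7.9], [0, 0, 0, -7.9], [0, 0, 0, -7.9], [0, 0, 0, -7.9], [0, 0, 8, 0], [0, 0, 10, 0], [0, 0, 0, 0], [0, 0, 0, 0]]]}}

```text
clock: 18.45
eef_pos: [0.5144, -0.2129, 0.0906]
tool_rot: [0.407, 0.913, 0.004, 0.023]
ft_force: [-0.1, 0.4, 0.3]
grip_width: 0.0002
```

```bash
python3 - <<'E'
from h import *
st('c'); delta(.5073,-.2085,.041,131)
E
```

```text
18.45 z 0.0906 yaw 132.0 axle in tool xy [33.2 42.2] F tool [ 0.3   0.21 -0.34] M [ 0.04  0.1  -0.04]
clock 18.45 pos [ 0.5144 -0.2129  0.0906] yaw 131.99 d_tool [ 9.9 -3.6 49.2] turn 1.0 world d [ -7.1   4.4 -49.6]
```

Request:
{"op": "apply_moves", "data": {"moves": [[[4, -2, 6, 0], [0, 0, 12, 0], [0, 0, 13, 0], [0, 0, 10, 0], [0, 0, 6, 0], [0, 0, 2, 0], [2, 0, 0, 0], [2, 0, 0, 0], [2, 0, 0, 0], [2, 0, 0, 0]]]}}

```text
clock: 19.45
eef_pos: [0.5065, -0.2055, 0.0373]
tool_rot: [0.408, 0.913, 0.005, 0.023]
ft_force: [0.0, -0.1, 0.5]
grip_width: 0.0001
```

```bash
python3 - <<'E'
from h import *
st('c'); o,R=state(); print('tool z',R[:,2].round(4))
E
```

```text
19.45 z 0.0373 yaw 131.8 axle in tool xy [22.6 42.9] F tool [-0.09 -0.02 -0.5 ] M [ 0.03  0.08 -0.  ]
tool z [ 0.0452 -0.0103 -0.9989]
```

Request:
{"op": "apply_moves", "data": {"moves": [[[1.5, 0, -2, 0], [1.5, 0, -1, 0], [1.5, 0, 0, 0], [1.5, 0, 0, 0], [1.5, 0, 0, 0], [1.8, -0.6, 0, 2.2], [1.8, -0.6, 0, 2.2], [1.8, -0.6, 0, 2.2], [1.8, -0.6, 0, 2.2], [1.8, -0.6, 0, 2.2]]]}}

```text
clock: 20.45
eef_pos: [0.4968, -0.1967, 0.0421]
tool_rot: [0.497, 0.867, 0.006, 0.028]
ft_force: [2.8, -4.2, -2.5]
grip_width: -0.0003
```

```bash
python3 - <<'E'
from h import *
st('c'); o,R=state(); print('tool z',R[:,2].round(4))
E
```

```text
20.45 z 0.0421 yaw 120.3 axle in tool xy [18.2 41.6] F tool [-4.96  0.21  2.76] M [-0.74 -0.62  0.01]
tool z [ 0.0539 -0.0176 -0.9984]
```

Request:
{"op": "apply_moves", "data": {"moves": [[[2.2, -0.8, 0.5, 2.3], [2.2, -0.8, 0.5, 2.3], [2.2, -0.8, 0.5, 2.3], [2.2, -0.8, 0.3, 2.3], [2.2, -0.8, 0.3, 2.3], [2.2, -0.8, 0.3, 2.3], [2.2, -0.8, 0.3, 2.3], [2.2, -0.8, 0.3, 2.3], [2.2, -0.8, 0.3, 2.3], [2.2, -0.8, 0.3, 2.3]]]}}

```text
clock: 21.45
eef_pos: [0.4944, -0.1991, 0.0424]
tool_rot: [0.67, 0.741, 0.003, 0.049]
ft_force: [0.2, -5.3, -0.6]
grip_width: -0.0002
```

```bash
python3 - <<'E'
from h import *
st('c'); o,R=state(); print('tool z',R[:,2].round(4))
E
```

```text
21.45 z 0.0424 yaw 95.6 axle in tool xy [36.  32.9] F tool [-5.23 -0.4   0.94] M [-1.12 -0.01 -0.07]
tool z [ 0.0771 -0.0606 -0.9952]
```

Request:
{"op": "apply_moves", "data": {"moves": [[[3.5, -2, 0, 0], [4.5, -3, 0, 0], [4.8, -3, 0, 0], [4.8, -3, 0, 0], [4.8, -3, 0, 0], [5, -2.7, 0, 0], [5, -2.5, 0, 0], [5, -2.3, 0, 0], [5, -2.2, 0, 0], [5, -2.1, 0, 0]]]}}

```text
clock: 22.45
eef_pos: [0.4808, -0.1761, 0.0437]
tool_rot: [0.675, 0.734, -0.003, 0.077]
ft_force: [2.8, -6.4, -2.9]
grip_width: -0.0
```

```bash
python3 - <<'E'
from h import *
st('c'); o,R=state(); print('tool z',R[:,2].round(4))
E
```

```text
22.45 z 0.0437 yaw 94.5 axle in tool xy [12.7 43.7] F tool [-6.24  1.93  3.9 ] M [-1.31 -0.45 -0.16]
tool z [ 0.1085 -0.1077 -0.9882]
```

Wheel c resists at 5–6 N, against about 1 N for a and b, so it's the dragging one. It has turned about 39° so far, but the tool is tilting under the load. I'll finish by pushing the opposite arm, which also reverses the tilt.

Request:
{"op": "apply_moves", "data": {"moves": [[[-4, 0, 0, 0], [0, 0, -20, 0], [0, 0, -20, 0], [0, 0, -20, 0], [32, 25, 0, 0], [33, 25, 0, 0], [0, 0, 0, 8], [0, 0, 0, 8], [0, 0, 0, 8], [0, 0, 0, 8]]]}}

```text
clock: 23.45
eef_pos: [0.5198, -0.1021, 0.1031]
tool_rot: [0.857, 0.51, 0.02, 0.071]
ft_force: [-0.2, -0.3, -0.6]
grip_width: -0.0
```

```bash
python3 - <<'E'
from h import *
st('c'); o,R=state(); print('tool z',R[:,2].round(4),o['joint_pos'].round(3)); delta(.526,-.109,.044,62)
snap('wrist','w5'); 
cv2.imwrite('pics/w5.png',np.load('pics/w5.npz')['color'][:,:,::-1])
E
```

```text
23.45 z 0.1031 yaw 61.4 axle in tool xy [-49.   30.4] F tool [-0.35 -0.14  0.62] M [ 0.07  0.07 -0.04]
tool z [ 0.1064 -0.1025 -0.989 ] [-0.142  0.287 -0.257  0.907 -0.087  0.349]
clock 23.45 pos [ 0.5198 -0.1021  0.1031] yaw 61.38 d_tool [-0.7  0.3 59.8] turn -0.6 world d [  6.2  -6.9 -59.1]
```

View pics/w5.png

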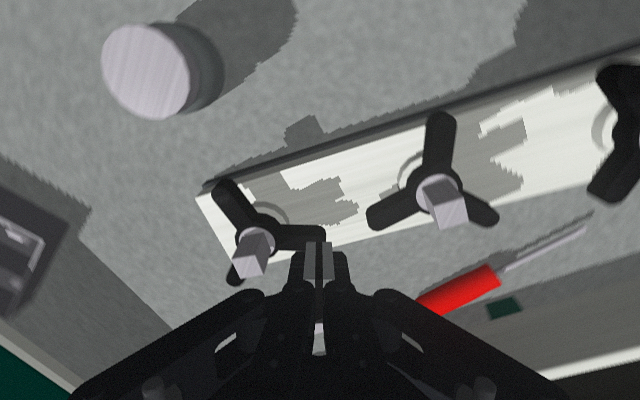

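The wrist view shows wheel c's arms at (225,190), (325,235) and (235,280), about 37° on from the start. The fingers are clear of the right-hand arm. I'll descend and push along tool +y.

Request:
{"op": "apply_moves", "data": {"moves": [[[-2, -2, 10, 0], [0, 0, 15, 0], [0, 0, 15, 0], [0, 0, 12, 0], [0, 0, 6, 0], [0, 0, 2, 0], [0, 2, 0, 0], [0, 2, 0, 0], [0, 2, 0, 0], [0, 2, 0, 0]]]}}

```text
clock: 24.5
eef_pos: [0.5291, -0.1142, 0.0405]
tool_rot: [0.854, 0.516, 0.019, 0.07]
ft_force: [0.5, 0.6, 0.5]
grip_width: -0.0003
```

```bash
python3 - <<'E'
from h import *
st('c'); o,R=state(); print('tool z',R[:,2].round(4),'pos',o['eef_pos'].round(4))
E
```

```text
24.5 z 0.0405 yaw 62.1 axle in tool xy [-43.1  16. ] F tool [ 0.75  0.2  -0.51] M [0.17 0.07 0.01]
tool z [ 0.1044 -0.1008 -0.9894] pos [ 0.5291 -0.1142  0.0405]
```

Request:
{"op": "apply_moves", "data": {"moves": [[[0.3, 3, 0, 0], [0.5, 4, 0, 1], [0.8, 5, 0, 2], [1, 5.5, 0, 3], [1, 5.5, 0, 3.5], [1, 5.5, 0, 3.5], [1, 5.5, 0, 3.5], [1, 5.5, 0, 3.5], [1, 5.5, 0, 3.5], [1, 5.5, 0, 3.5]]]}}

```text
clock: 25.5
eef_pos: [0.5527, -0.1241, 0.0408]
tool_rot: [0.953, 0.299, 0.019, 0.043]
ft_force: [-4.2, 5.6, 2.3]
grip_width: -0.0003
```

```bash
python3 - <<'E'
from h import *
st('c'); o,R=state(); print('tool z',R[:,2].round(4),'pos',o['eef_pos'].round(4))
E
```

```text
25.5 z 0.0408 yaw 34.8 axle in tool xy [-44.5  12.8] F tool [-0.21 -6.76 -2.97] M [ 1.08  1.01 -0.07]
tool z [ 0.0615 -0.0715 -0.9955] pos [ 0.5527 -0.1241  0.0408]
```

Request:
{"op": "apply_moves", "data": {"moves": [[[1, 5.8, 0, 3.3], [1, 5.8, 0, 3.3], [1, 5.8, 0, 3.3], [1, 5.8, 0, 3.3], [1, 5.8, 0, 3.3], [1, 5.8, 0, 3.3], [1, 5.8, 0, 3.3], [1, 5.8, 0, 3.3], [1, 5.8, 0, 3.3], [1, 5.8, 0, 3.3]]]}}

```text
clock: 26.5
eef_pos: [0.5683, -0.1507, 0.0415]
tool_rot: [1.0, 0.012, 0.016, 0.012]
ft_force: [-1.8, 7.6, 1.8]
grip_width: 0.0002
```

```bash
python3 - <<'E'
from h import *
st('c'); o,R=state(); print('tool z',R[:,2].round(4),'pos',o['eef_pos'].round(4))
E
```

```text
26.5 z 0.0415 yaw 1.4 axle in tool xy [-45.    8.2] F tool [-1.54 -7.63 -2.06] M [ 1.52  0.55 -0.  ]
tool z [ 0.0333 -0.0227 -0.9992] pos [ 0.5683 -0.1507  0.0415]
```

Request:
{"op": "apply_moves", "data": {"moves": [[[0, -6, 0, 0], [0, 0, -20, 0], [0, 0, -25, 0], [0, 0, -25, 0], [0, 0, 0, 5], [0, 0, 0, 5], [0, 0, 0, 0], [0, 0, 0, 0], [0, 0, 0, 0], [0, 0, 0, 0]]]}}

```text
clock: 27.5
eef_pos: [0.5694, -0.1422, 0.1156]
tool_rot: [0.997, -0.071, 0.021, 0.013]
ft_force: [1.2, 0.7, 0.3]
grip_width: -0.0002
```

```bash
python3 - <<'E'
from h import *
o,R=state(); print('tool z',R[:,2].round(4)); delta(.5235,-.160,.11,-8.6)
for uv in [(237,257),(262,261),(245,277)]: pass
print('head c from w5',unproj('w5',249,262,.09).round(4),'b',unproj('w5',449,212,.09).round(4))
E
```

```text
tool z [ 0.0399 -0.028  -0.9988]
clock 27.5 pos [ 0.5694 -0.1422  0.1156] yaw -8.12 d_tool [-43.2  24.    4.3] turn 0.5 world d [-45.9 -17.8  -5.6]
head c from w5 [ 0.5196 -0.1555  0.09  ] b [ 0.5428 -0.0268  0.09  ]
```

Request:
{"op": "apply_moves", "data": {"hand": 1, "moves": [[[-15, 8, 0, 0], [-15, 8, 0, 0], [-13, 8, 0, 0], [0, 0, 0, 0], [0, 0, 0, 0], [0, 0, 0, 0], [0, 0, 0, 0], [0, 0, 0, 0], [0, 0, 0, 0], [0, 0, 0, 0]]]}}

```text
clock: 28.5
eef_pos: [0.5248, -0.1592, 0.1125]
tool_rot: [0.997, -0.068, 0.021, 0.012]
ft_force: [-0.5, 0.5, 0.1]
grip_width: 0.0854
```

```bash
python3 - <<'E'
from h import *
o,R=state(); print('tool z',R[:,2].round(4)); delta(.5235,-.160,.11,-8.6); snap('wrist','w6')
im=np.load('pics/w6.npz')['color'][150:350,185:455,::-1]
cv2.imwrite('pics/w6c.png',cv2.resize(im,None,fx=2.9,fy=2.9,interpolation=cv2.INTER_CUBIC))
f=lambda q:((proj('w6',q)-[185,150])*2.9).round(0)
print('pred',f((.5235,-.16,.09))); p=o['eef_pos']; print('tcp axis',[f(p+R@[0,0,d]) for d in(-.03,-.01,0,.02,.04)])
E
```

```text
tool z [ 0.0399 -0.0275 -0.9988]
clock 28.5 pos [ 0.5248 -0.1592  0.1125] yaw -7.75 d_tool [-1.3  0.9  2.5] turn 0.9 world d [-1.3 -0.8 -2.5]
pred [377. 229.]
tcp axis [array([386., 356.]), array([386., 298.]), array([386., 273.]), array([386., 232.]), array([386., 197.])]
```

View pics/w6c.png

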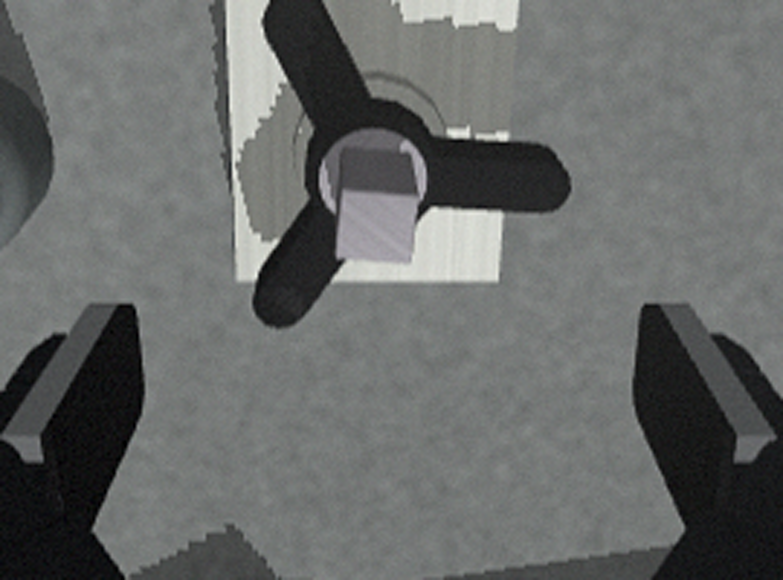

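The head top is centred at crop (376,226), 3 pixels from the prediction, and is turned about 4° clockwise relative to the jaws. The jaws straddle it clear of the arms, so I'll descend and grip.

Request:
{"op": "apply_moves", "data": {"moves": [[[-2.5, 0.3, 0, 4], [0, 0, 10, 0], [0, 0, 12, 0], [0, 0, 12, 0], [0, 0, 12, 0], [0, 0, 8, 0], [0, 0, 4, 0], [0, 0, 0, 0], [0, 0, 0, 0], [0, 0, 0, 0]]]}}

```text
clock: 29.55
eef_pos: [0.5241, -0.1604, 0.0477]
tool_rot: [0.995, -0.1, 0.02, 0.011]
ft_force: [0.4, -0.2, 0.6]
grip_width: 0.0852
```

```bash
python3 - <<'E'
from h import *
o,R=state(); print('tool z',R[:,2].round(4),o['ft_force'].round(1)); delta(.5233,-.160,.051,-12); print((R.T@(np.array([.5233,-.16,.078])-o['eef_pos'])*1e3).round(1))
E
```

```text
tool z [ 0.0373 -0.0266 -0.999 ] [ 0.4 -0.2  0.6]
clock 29.55 pos [ 0.5241 -0.1604  0.0477] yaw -11.49 d_tool [-0.7 -0.2 -3.4] turn 0.5 world d [-0.8  0.4  3.3]
[  0.4   0.3 -30.4]
```

Request:
{"op": "apply_moves", "data": {"hand": -1, "moves": [[[0, 0, -3.5, 0], [0, 0, 0, 0], [0, 0, 0, 0], [0, 0, 0, 0], [0, 0, 0, 0], [0, 0, 0, 0], [0, 0, 0, 0], [0, 0, 0, 0], [0, 0, 0, 0], [0, 0, 0, 0]]]}}

```text
clock: 30.55
eef_pos: [0.5241, -0.1606, 0.0535]
tool_rot: [0.995, -0.1, 0.021, 0.012]
ft_force: [-0.7, 0.8, 1.2]
grip_width: 0.0166
```

```bash
python3 - <<'E'
from h import *
o,R=state(); print('tool z',R[:,2].round(4),o['ft_force'].round(1),o['ft_torque'].round(2)); delta(.5233,-.160,.051,-12)
E
```

```text
tool z [ 0.0388 -0.0276 -0.9989] [-0.7  0.8  1.2] [0.   0.33 0.03]
clock 30.55 pos [ 0.5241 -0.1606  0.0535] yaw -11.46 d_tool [-1.  -0.4  2.4] turn 0.5 world d [-0.8  0.6 -2.5]
```

Request:
{"op": "apply_moves", "data": {"moves": [[[5.4, 2.4, 0, 0], [5.4, 2.4, 0, 0], [5.4, 2.4, 0, 0], [5.4, 2.4, 0, 0], [5.4, 2.4, 0, 0], [5.4, 2.4, 0, 0], [5.4, 2.4, 0, 0], [5.4, 2.4, 0, 0], [0, 0, 0, 0], [0, 0, 0, 0]]]}}

```text
clock: 31.55
eef_pos: [0.5251, -0.1617, 0.0545]
tool_rot: [0.995, -0.095, -0.018, -0.011]
ft_force: [-2.2, -0.7, 0.5]
grip_width: 0.0169
```

```bash
python3 - <<'E'
from h import *
o,R=state(); print('tool z',R[:,2].round(4),o['ft_force'].round(1),o['ft_torque'].round(2)); delta(.5233,-.160,.051,-12)
E
```

```text
tool z [-0.033   0.0251 -0.9991] [-2.2 -0.7  0.5] [-0.07  0.18  0.05]
clock 31.55 pos [ 0.5251 -0.1617  0.0545] yaw -10.9 d_tool [-2.  -1.3  3.6] turn 1.1 world d [-1.8  1.7 -3.5]
```

Request:
{"op": "apply_moves", "data": {"moves": [[[-5.4, -2.4, 0, 0], [-5.4, -2.4, 0, 0], [-5.4, -2.4, 0, 0], [-5.4, -2.4, 0, 0], [0, 0, 0, 0], [0, 0, 0, 0], [0, 0, 0, 0], [0, 0, 0, 0], [0, 0, 0, 0], [0, 0, 0, 0]]]}}

```text
clock: 32.55
eef_pos: [0.5227, -0.1601, 0.0539]
tool_rot: [0.995, -0.097, 0.0, -0.0]
ft_force: [1.4, -1.5, -2.6]
grip_width: 0.0169
```

```bash
python3 - <<'E'
from h import *
o,R=state(); print('tool z',R[:,2].round(4),o['ft_force'].round(1),o['ft_torque'].round(2)); delta(.5233,-.160,.051,-12)
E
```

```text
tool z [ 3.e-04  3.e-04 -1.e+00] [ 1.4 -1.5 -2.6] [-0.17 -0.17 -0.03]
clock 32.55 pos [ 0.5227 -0.1601  0.0539] yaw -11.14 d_tool [ 0.5 -0.2  2.9] turn 0.9 world d [ 0.6  0.1 -2.9]
```

Tool is vertical again. Lifting.

Request:
{"op": "apply_moves", "data": {"moves": [[[0, 0, -4, 0], [0, 0, -6, 0], [0, 0, -8, 0], [0, 0, -10, 0], [0, 0, -12, 0], [0, 0, -12, 0], [0, 0, -12, 0], [0, 0, -12, 0], [0, 0, -8, 0], [0, 0, -4, 0]]]}}

```text
clock: 33.55
eef_pos: [0.5185, -0.1577, 0.1498]
tool_rot: [0.995, -0.097, -0.003, -0.002]
ft_force: [0.7, -0.2, -3.0]
grip_width: 0.0168
```

```bash
python3 - <<'E'
from h import *
o,R=state(); print('tool z',R[:,2].round(4),o['ft_force'].round(1),o['ft_torque'].round(2),o['grip_width']); delta(.565,.300,.15,9)
E
```

```text
tool z [-0.0064  0.0049 -1.    ] [ 0.7 -0.2 -3. ] [-0.03  0.   -0.04] 0.01676950471856902
clock 33.55 pos [ 0.5185 -0.1577  0.1498] yaw -11.12 d_tool [ -42.6 -458.     1.7] turn -20.1 world d [4.650e+01 4.577e+02 2.000e-01]
```

Request:
{"op": "apply_moves", "data": {"moves": [[[0, -5, -10, 0], [-1, -15, -10, 0], [-3, -30, 0, 0], [-4, -42, 0, 0], [-4, -42, 0, 0], [-4, -42, 0, 0], [-4, -42, 0, 0], [-4, -42, 0, 0], [-4, -42, 0, 0], [-3, -42, 0, 0]]]}}

```text
clock: 34.55
eef_pos: [0.5541, 0.2023, 0.1778]
tool_rot: [0.995, -0.101, -0.004, -0.004]
ft_force: [1.3, 0.2, -3.4]
grip_width: 0.0168
```

```bash
python3 - <<'E'
from h import *
o,R=state(); print('tool z',R[:,2].round(4)); delta(.5777,.347,.15,9.5)
E
```

```text
tool z [-0.0067  0.0078 -0.9999]
clock 34.55 pos [0.5541 0.2023 0.1778] yaw -11.54 d_tool [  -5.6 -146.4   28.8] turn -21.0 world d [ 23.6 144.7 -27.8]
```

Request:
{"op": "apply_moves", "data": {"moves": [[[-1, -25, 5, 0], [-1, -20, 5, 0], [-1, -10, 5, 0], [0, 0, 5, -7], [0, 0, 5, -7], [0, 0, 0, -7], [0, 0, 0, 0], [0, 0, 0, 0], [0, 0, 0, 0], [0, 0, 0, 0]]]}}

```text
clock: 35.55
eef_pos: [0.5549, 0.2722, 0.1522]
tool_rot: [0.996, 0.094, -0.006, -0.005]
ft_force: [0.4, -0.5, -3.7]
grip_width: 0.0168
```

```bash
python3 - <<'E'
from h import *
o,R=state(); print('tool z',R[:,2].round(4)); delta(.5777,.347,.15,9.5); snap('wrist','w7')
f=lambda q:proj('w7',q).round(0)
q=f((.5777,.347,.034)); print(q); x0=int(max(0,q[0]-110)); y0=int(max(0,q[1]-80)); print(x0,y0)
im=np.load('pics/w7.npz')['color'][y0:y0+160,x0:x0+220,::-1]
cv2.imwrite('pics/w7c.png',cv2.resize(im,None,fx=3.6,fy=3.6,interpolation=cv2.INTER_CUBIC))
E
```

```text
tool z [-0.0135  0.0084 -0.9999]
clock 35.55 pos [0.5549 0.2722 0.1522] yaw 10.73 d_tool [ 36.3 -69.2   2.5] turn 1.2 world d [22.8 74.8 -2.2]
[361. 114.]
251 34
```

View pics/w7c.png

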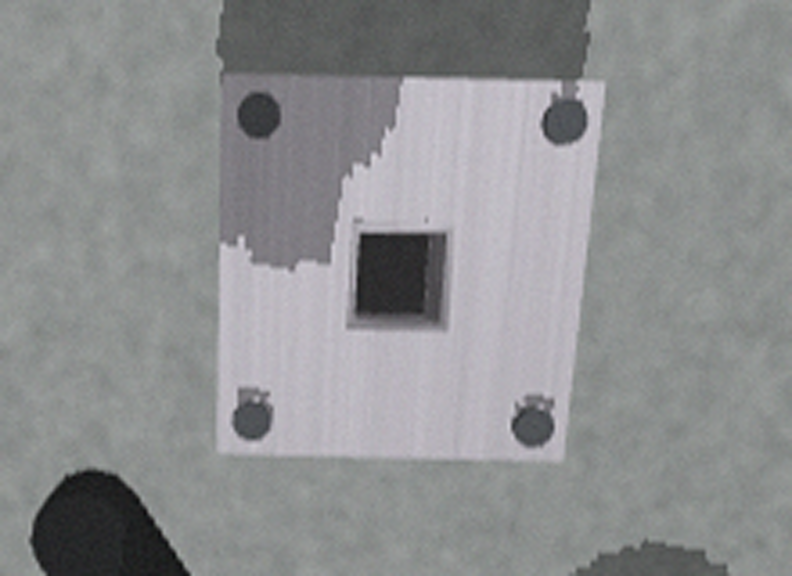

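The block corners are at crop (222,73), (605,80), (564,461) and (218,453), with the socket mouth around (356,224)–(447,328). Next I'll compute the offset to the socket.

```bash
python3 - <<'E'
from h import *
P=lambda l:np.array([unproj('w7',251+u/3.6,34+v/3.6,.034)[:2] for u,v in l])
for l in ([(222,73),(605,80),(564,461),(218,453)],[(356,224),(452,229),(447,328),(347,328)]):
    p=P(l); c=p.mean(0); e=p-c; a=[np.degrees(np.arctan2(*(p[(i+1)%4]-p[i])[::-1])) for i in range(4)]; print(c.round(4),np.round(a,1),np.hypot(*(p[1]-p[0])).round(4),np.hypot(*(p[2]-p[1])).round(4))
h=unproj('w6',185+376/2.9,150+226/2.9,.09); print('head c',h.round(4)); o,R=state()
hr=np.array([(340,190),(418,196),(412,263),(335,258)]);q=np.array([unproj('w6',185+u/2.9,150+v/2.9,.09)[:2] for u,v in hr]); print(q.mean(0).round(4),[np.degrees(np.arctan2(*(q[(i+1)%4]-q[i])[::-1])).round(1) for i in range(4)])
E
```

```text
[0.5789 0.3497] [   9.7  -80.  -170.4   99.8] 0.0896 0.0903
[0.5787 0.3494] [   8.   -78.8 -169.2   97.4] 0.0234 0.0235
head c [ 0.5234 -0.1592  0.09  ]
[ 0.5235 -0.1595] [np.float64(-13.6), np.float64(-101.7), np.float64(166.8), np.float64(77.4)]
```

Request:
{"op": "apply_moves", "data": {"moves": [[[8, -15, 0, 0], [9, -18, 0, 0], [9, -18, 0, 0], [7, -12, 0, 0.9], [4, -6, 5, 0], [0.8, -2, 10, 0], [0, 0, 12, 0], [0, 0, 10, 0], [0, 0, 5, 0], [0, 0, 0, 0]]]}}

```text
clock: 36.6
eef_pos: [0.5786, 0.3472, 0.1058]
tool_rot: [0.997, 0.081, -0.008, -0.003]
ft_force: [0.7, -0.3, -1.8]
grip_width: 0.0168
```

```bash
python3 - <<'E'
from h import *
o,R=state(); print('tool z',R[:,2].round(4),o['ft_force'].round(1)); delta(.5788,.3491,.09,9.8)
E
```

```text
tool z [-0.0164  0.0052 -0.9999] [ 0.7 -0.3 -1.8]
clock 36.6 pos [0.5786 0.3472 0.1058] yaw 9.31 d_tool [ 0.8 -1.7 15.8] turn -0.5 world d [  0.2   1.9 -15.8]
```

Request:
{"op": "apply_moves", "data": {"moves": [[[1.3, -1.5, 0, -0.5], [0, 0, 5, 0], [0, 0, 5, 0], [0, 0, 4, 0], [0, 0, 3, 0], [0, 0, 0, 0], [0, 0, 0, 0], [0, 0, 0, 0], [0, 0, 0, 0], [0, 0, 0, 0]]]}}

```text
clock: 37.6
eef_pos: [0.5805, 0.3489, 0.0892]
tool_rot: [0.996, 0.085, -0.007, -0.004]
ft_force: [-0.1, 0.4, -2.8]
grip_width: 0.0167
```

```bash
python3 - <<'E'
from h import *
o,R=state(); print('tool z',R[:,2].round(4),o['ft_force'].round(1)); delta(.5796,.3488,.086,9.8)
E
```

```text
tool z [-0.0138  0.0067 -0.9999] [-0.1  0.4 -2.8]
clock 37.6 pos [0.5805 0.3489 0.0892] yaw 9.8 d_tool [-0.8 -0.   3.2] turn -0.0 world d [-0.9 -0.1 -3.2]
```

Aligned within a millimetre. I'll lower slowly with a small x correction.

Request:
{"op": "apply_moves", "data": {"moves": [[[-0.9, 0, 0, 0], [0, 0, 2, 0], [0, 0, 2, 0], [0, 0, 2, 0], [0, 0, 2, 0], [0, 0, 2, 0], [0, 0, 2, 0], [0, 0, 2, 0], [0, 0, 2, 0], [0, 0, 0, 0]]]}}

```text
clock: 38.6
eef_pos: [0.5791, 0.3488, 0.0716]
tool_rot: [0.996, 0.085, -0.007, -0.004]
ft_force: [0.9, -0.3, -4.2]
grip_width: 0.0168
```

```bash
python3 - <<'E'
from h import *
o,R=state(); print('tool z',R[:,2].round(4),o['ft_force'].round(1),o['ft_torque'].round(2)); delta(.5796,.3488,.054,9.8)
E
```

```text
tool z [-0.0141  0.0065 -0.9999] [ 0.9 -0.3 -4.2] [-0.03  0.    0.04]
clock 38.6 pos [0.5791 0.3488 0.0716] yaw 9.8 d_tool [ 0.7  0.2 17.6] turn -0.0 world d [  0.5   0.  -17.6]
```

The foot is about 10 mm into the socket with no contact force, so I'll continue.

Request:
{"op": "apply_moves", "data": {"moves": [[[0, 0, 2, 0], [0, 0, 2, 0], [0, 0, 2, 0], [0, 0, 2, 0], [0, 0, 2, 0], [0, 0, 2, 0], [0, 0, 1.5, 0], [0, 0, 1, 0], [0, 0, 1, 0], [0, 0, 0, 0]]]}}

```text
clock: 39.6
eef_pos: [0.579, 0.3489, 0.0548]
tool_rot: [0.996, 0.085, -0.007, -0.004]
ft_force: [-0.1, 0.5, -4.2]
grip_width: 0.0171
```

```bash
python3 - <<'E'
from h import *
o,R=state(); print('tool z',R[:,2].round(4),o['ft_force'].round(1),o['ft_torque'].round(2)); delta(.5796,.3488,.054,9.8)
E
```

```text
tool z [-0.0139  0.0066 -0.9999] [-0.1  0.5 -4.2] [ 0.01 -0.07  0.06]
clock 39.6 pos [0.579  0.3489 0.0548] yaw 9.8 d_tool [0.6 0.2 0.8] turn -0.0 world d [ 0.6 -0.1 -0.8]
```

Request:
{"op": "apply_moves", "data": {"moves": [[[0, 0, 0.7, 0], [0, 0, 0.7, 0], [0, 0, 0.7, 0], [0, 0, 0.7, 0], [0, 0, 0.7, 0], [0, 0, 0.7, 0], [0, 0, 0, 0], [0, 0, 0, 0], [0, 0, 0, 0], [0, 0, 0, 0]]]}}

```text
clock: 40.6
eef_pos: [0.5791, 0.3491, 0.0541]
tool_rot: [0.996, 0.085, -0.005, -0.004]
ft_force: [-2.8, -0.4, 1.8]
grip_width: 0.0168
```

```bash
python3 - <<'E'
from h import *
o,R=state(); print('tool z',R[:,2].round(4),o['ft_force'].round(1),o['ft_torque'].round(2)); delta(.5796,.3488,.054,9.8)
E
```

```text
tool z [-0.0116  0.0078 -0.9999] [-2.8 -0.4  1.8] [-0.28  0.46  0.03]
clock 40.6 pos [0.5791 0.3491 0.0541] yaw 9.79 d_tool [0.4 0.4 0.1] turn -0.0 world d [ 0.5 -0.3 -0.1]
```

Seated: z stopped at 0.0541, the same height as in the rail, and the force has reversed sign. Releasing and lifting away.

Request:
{"op": "apply_moves", "data": {"hand": 1, "moves": [[[0, 0, 0, 0], [0, 0, 0, 0], [0, 0, 0, 0], [0, 0, 0, 0], [0, 0, 0, 0], [0, 0, 0, 0], [0, 0, 0, 0], [0, 0, -10, 0], [0, 0, -15, 0], [0, 0, -20, 0]]]}}

```text
clock: 41.6
eef_pos: [0.5793, 0.3486, 0.0974]
tool_rot: [0.996, 0.085, -0.007, -0.004]
ft_force: [0.1, 0.5, 0.5]
grip_width: 0.0852
```

Request:
{"op": "apply_moves", "data": {"moves": [[[0, 0, -20, 0], [0, 20, -20, 0], [0, 25, -10, 0], [0, 25, 0, 0], [0, 15, 0, 0], [0, 0, 0, 0], [0, 0, 0, 0], [0, 0, 0, 0], [0, 0, 0, 0], [0, 0, 0, 0]]]}}

```text
clock: 42.6
eef_pos: [0.5967, 0.2673, 0.1574]
tool_rot: [0.996, 0.088, -0.002, -0.007]
ft_force: [0.1, -0.2, 0.6]
grip_width: 0.0854
```

```bash
python3 - <<'E'
from h import *
o,R=state(); print(o['eef_pos'].round(3),o['ft_force'].round(1),o['grip_width']); snap('wrist','w8')
c=np.load('pics/w8.npz')['color']
# head-top: light pixels near prediction; compare seated vs unseated predicted pixel
for z in (.090,.096,.10): print(z,proj('w8',(.5788,.3496,z)).round(1))
q=proj('w8',(.5788,.3496,.090)).astype(int); g=cv2.cvtColor(c,cv2.COLOR_RGB2GRAY)
s=g[q[1]-26:q[1]+27:2,q[0]-30:q[0]+31:2]
print('\n'.join(''.join(' .:-=+*#%@'[min(9,v//24)] for v in r) for r in s))
E
```

```text
[0.597 0.267 0.157] [ 0.1 -0.2  0.6] 0.08538044465353681
0.09 [314.   95.2]
0.096 [313.8  95. ]
0.1 [313.7  94.9]
%%%-..........=+*++++++++++++++
%%%%.::..:.....###*#**+++++++++
%#%%+..:.:........:-*#*++++++++
%%%%%.....:......:...+**+++++++
%%%%%=........-----....+**+++++
%%%%%+:.....=+++++++-...+*+++++
%%%%%+@.:.-+++=++=====...#*++++
%%%%%#@..:%###########-..:*++++
%%%%+@#..#############=#..++===
%#%%*@:.-%%###########=%......:
%%%%#@..#%#%%#######%#=%=......
%%%%%*..%%##%########%=%%:...::
%%%%@+..%#####%#######=%%:..:.:
%%%%@#..#######%######*%%::....
%%%%@#..#%############*#%::..::
%#%%@#..%%########%####%%......
%%%%#@..%%############%%+.:...:
%%+#+*:.-%###########%%%.......
%#+++*+..%###%########%#..##***
%#+++**..-%############..-@@%%#
%%++++*-..-%%####%##%#...@@#%%#
%%+++++.:..:*%##%%#%*...%@##%%#
%%++++-......:****=....#@@#%%##
%%++++.:.:.::........#@@@##%%%#
%%+++-...........--+#@@%####%%#
%%+++..........#@@@@@@#%####%##
%#++-:.:::.....@@@@%%##%###%###
```

```bash
python3 -c "
from h import *
workorder.job_done(); o=telemetry.get_obs(); print(o['clock'],o['ft_force'].round(1))"
```

```text
the job is handed in; nothing more can be done
the job is handed in; nothing more can be done
```

The dragging unit is in the repair socket, released, and the job is handed in; I saw no verdict. The other two units are still in the rail.

**Finding the dragging wheel:** I turned all three wheels about a quarter turn with every unit standing in the rail. Wheels a and b went at about 1 N, while wheel c needed 5–8 N, so unit_c was the dragging one.

**Last checks:**
- **Seating:** the gripper stopped at a height of 54.1 mm, against 53.9 mm when it held the unit seated in the rail. The downward force had also reversed, so I take it as fully home.
- **Position:** in the last wrist image, read numerically, the head was within about 1 mm of the predicted socket centre and concentric with its hub. The gripper was open and about 8 cm clear, with no contact force.
- **Not checked:** I did not look again at units a and b after handling c. I never touched their heads.

**What went wrong or disagreed:**
- **Missed first push:** the fingertips sat roughly 10–15 mm behind the reported tool point instead of 17 mm ahead, so my first push on wheel a passed over it. I lowered the tool and repeated it.
- **Tool tilt:** pushing wheel c tilted the tool by up to 9°. I undid part of that by pushing the opposite arm. The rest came out by pressing sideways on the gripped head while unit_c was still in the rail.
- **Grip reading:** the gripper showed 16.8 mm on the 18 mm head, but the hold was firm.

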